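# Vial carton through the sprung gate of the intake dock

### The job

Load the small pale carton of vials that lies on the open bench before the robot (not the one among the things at the far left) into the intake dock: set it on the bench in front of the dock's sprung swing gate, one end towards the gate, and push it straight in between the two leaves until it is wholly inside and both leaves have swung shut behind it. It must go in through the gate, not over the walls, and end up lying flat on the bench inside the dock, as it lay before.

Things in the scene. Friction and masses are not known exactly. Their poses are not given: they have to be found in the camera images.
- vial_box_center (a point): Centre (half-way up) of the small pale carton of vials: a closed card box, 62 mm wide (its x), 115 mm long (its y), 47 mm high (z up), 0.15 to 0.35 kg, loose on the bench; grasp it across the 62 mm width. The round white tin (56 mm across) near it and the much larger carton (116 x 205 mm) are not part of the job.
- dock: Grey metal pen fixed to the bench, no roof or floor. Origin at bench level, middle of the gate; x points inward through the gate (away from the robot), y left, z up. Inside: y -46 to 46 mm, x 0 to 185 mm (end wall); walls 6 mm thick, 40 mm high. Two guide wings, 36 mm high, widen the mouth to y +-71 mm at x = -30 mm. The leaves sweep x = 0 to 46 mm, so the carton's rear end must go past that.
- leaf_left (a joint): Angle (rad) of the left gate leaf: an upright white plate 45 mm wide, 4 mm thick, top 37 mm above the bench, on a vertical hinge at the dock's x = 0, y = +46 mm; it meets the other leaf in the middle. 0 shut, grows as it swings inward (it cannot swing outward), at most 1.5. A weak spring (0.4 N at its edge when shut, 1.3 N wide open) shuts it again; no latch.
- leaf_right (a joint): The same for the right gate leaf, a mirror image hinged at y = -46 mm: 0 shut, grows as it swings inward, at most 1.5, same weak spring.
Not all that is in view belongs to the job. What is shaped like the part that bears vial_box_center but purple or yellow is not meant.

How it is judged (in metres and radians):
On the way:
1. the carton lies flat in the gateway and holds both leaves open (x of vial_box_center in the frame of dock between -0.04 and 0.07 m and y of vial_box_center in the frame of dock between -0.025 and 0.025 m and height (world z) of vial_box_center below 0.035 m and angle between vial_box_center's own z axis and vertical below 0.2 rad and value of joint each of leaf_left, leaf_right above 0.5 rad), for 0.1 s.
At the end, for the whole second after the job is handed in: The carton lies flat on the bench inside the dock (centre 95 to 160 mm past the gate line, within 30 mm of the dock's centre line, tilted less than 10 degrees), and both leaves are shut to within 0.1 rad (x of vial_box_center in the frame of dock between 0.095 and 0.16 m and y of vial_box_center in the frame of dock between -0.03 and 0.03 m and height (world z) of vial_box_center below 0.03 m and angle between vial_box_center's own z axis and vertical below 0.17 rad and value of joint each of leaf_left, leaf_right below 0.1 rad); the robot touches nothing.
It also fails if it takes over 48 s, if anything falls off the work surface, if the arm or the gripper's body presses on something with over 40 N, if the wrist force passes 120 N, or if a joint passes its speed limit or range.

### The arm

A 6-joint arm with a two-finger parallel gripper is mounted at the origin on a cart in front of the work surface, level with it; the furniture and walls round the work are solid. World frame = base frame: x ahead of the robot, y to its left, z up, the work surface at z = 0. Lengths are in mm, angles in rad, forces in N, time in s.
With the tool pointing down it reaches from about 350 to 975 mm from the base axis. Payload 4.9 kg.
Tool frame: the origin (TCP) lies at the very end of the fingers, on their centre line; the grasp point (between the pads) lies 19 mm behind it (bot.grasp_offset is the distance from the TCP to the grasp point, in mm); z points along the fingers, y is the line along which they close (so a half turn about z gives the same grasp; the last joint's range is limited). The gripper opens to 85 mm and grips with 20 to 120 N. Pads are 22 mm wide; open, the fingers measure 114 mm over their backs; the gripper's body (76 mm by 85 mm) begins 54 mm behind the grasp point. The pads swing forward as they close: fully open they stand 13 mm farther back than shut.
Start: joints at [0.996, 0.053, 1.613, -0, 1.476, -0.119], TCP at [275.1, 561.179, 231.304] pointing down, gripper open.
Joint ranges: [-3.01, 3.01], [-1.01, 2.22], [0.06, 2.58], [-1.02, 4.17], [0.09, 2.62], [-3.14, 3.14]. Speed limits (rad/s): [2.57, 2.57, 3.14, 3.14, 3.14, 3.14].

### API

Orientations are given as a unit quaternion [x, y, z, w].
In Python, from rig import sensors, optics, ticket, bot gives the robot as it stands.
- The arm moves only by the tool servo_tool, never from a script. Its argument "steps" is a list that holds one entry, the list of rows, each a list of 5 numbers: the shift along the tool's x, y, z in mm, then the turn about the tool's z in rad, then the closure, from 0 (fully open) to 1 (shut). In form: [[[x, y, z, roll, grip], ...]]. A call has 1 to 10 rows; each row shifts and turns the commanded pose from where the row before left it, along the tool's axes as they then stand; what a row does not reach is not made up. A row lasts 1/8 s, in which the tool goes at most 62.5 mm and 10.7 degrees, less where a joint would pass 70% of its speed; a pose out of reach is approached as far as the arm can. A call with a gripper value outside its range is refused whole. The fingers move at their own pace and stop on an object; the grip force is fixed at half the most. Time passes only in rows, so rows that do not move let the fingers close. It gives the time, the measured TCP pose, the force and the opening at its end, in the units of the state.
- sensors.state(): the state, without advancing time (a new reading comes with each control period).
- optics.camera(name): name is "scene" or "top" or "wrist"; returns a dict with "color" (480x640x3 uint8, red, green, blue), "intrinsics" (3x3 intrinsics, pixels), "world_from_camera" (4x4, takes a point from camera to world coordinates). Camera axes: x right, y down, z forward; pixel columns grow to the right and rows downward; lengths in mm; the calibration is good to about 2 mm. A picture is of the moment at which its call begins. There is no depth.
- ticket.job_done(): hands the job in, once; it reports no verdict.
Trained networks look in a picture, given as the dict that the camera call returned (one of the last four; its "shot" number tells which), for a name from the list of things; names that differ only in an ending like _2 or _b are one class to them, and where a whole thing is asked for, a point or a joint stands for the part that bears it (a point fixed in the world has none). Each returns a list of dicts, best first, with "confidence" (0 to 1); they miss things now and then, are a little off and sometimes report something else, mostly with a low value. They report only what shows in the picture. A call takes as long as a camera call. They do not tell look-alikes from the thing itself.
- optics.find_in(target, picture): "rect" ([left, top, width, height] as shares, 0 to 1, of the picture: columns of its width, rows of its height, round what is visible of it).
- optics.landmark_of(target, picture): "xy" ([column, row] as shares, 0 to 1, of the picture: columns of its width, rows of its height: a listed point, or the origin of a listed thing).
The state is a dict: "clock": time; "joint_positions": joint angles; "joint_velocities": joint speeds; "joint_efforts": joint torques, N m; "position": TCP position; "ee_rot": TCP orientation; "ft_force": force on the tool from outside, world axes, zero at the start; "wrist_torque": the same for the moment, N m; "opening": opening from 0.0 (shut) to 1.0 (fully open).
Only numpy, scipy, OpenCV 4.12 (cv2) and the standard library are available. Lean on these libraries where they do the work, as an engineer would, in place of code of your own. Each camera call takes 0.05 s, during which the arm holds its last target. There are 200 camera calls.

## Working session

There is one attempt and no reset: what is moved stays moved. The work goes in short steps, Python scripts to look and compute and a tool call to move; the robot and the scene stay as the last step left them, time stands still between calls to the robot, and variables do not carry over. Pictures are saved under pics/ and viewed, on a budget of 10 in all, crops included, one or two more only if the job needs it, and the job is handed in when it is done.

Besides the shell and the picture viewer there is one more tool, called after "Request:" as name([rows], argument=value, ...), one row to a line, values as JSON. servo_tool: Moves the arm, as the interface text tells. Its arguments: {"type":"object","properties":{"steps":{"type":"array"}},"required":["steps"]}

```bash
mkdir -p pics; ls; cat > h.py <<'E'
import numpy as np, cv2
from rig import sensors, optics, ticket, bot
def ray(p,uv,z):
    K=np.array(p["intrinsics"]);T=np.array(p["world_from_camera"])
    d=T[:3,:3]@np.linalg.solve(K,[uv[0],uv[1],1.]);o=T[:3,3]
    return (o+d*(z-o[2])/d[2])
def proj(p,X):
    K=np.array(p["intrinsics"]);T=np.array(p["world_from_camera"])
    c=K@(T[:3,:3].T@(np.array(X,float)-T[:3,3]));return c[:2]/c[2]
def save(p,n): cv2.imwrite("pics/"+n,cv2.cvtColor(p["color"],cv2.COLOR_RGB2BGR))
E
python3 - <<'E'
from h import *
s=sensors.state();print(s)
for c in ["scene","top"]:
    p=optics.camera(c);save(p,c+".png");print(c,np.round(p["world_from_camera"],2).tolist())
    for t,z in [("vial_box_center",23.5),("dock",0)]:
        for r in optics.landmark_of(t,p)[:4]:
            uv=np.array(r["xy"])*[640,480];print(t,round(r["confidence"],2),uv.round(),ray(p,uv,z).round(1))
        for r in optics.find_in(t,p)[:4]:print(r["confidence"],(np.array(r["rect"])*[640,480,640,480]).round())
E
```

```text
pics
{'clock': 0.0, 'joint_positions': array([ 9.96003957e-01,  5.33344348e-02,  1.61426429e+00, -1.68865066e-05,
        1.47597574e+00, -1.19008283e-01]), 'joint_velocities': array([ 0.0001998 ,  0.00050604, -0.00083135, -0.00089765, -0.00059075,
        0.00075173]), 'joint_efforts': array([-1.57192455e-03, -3.93668139e+01, -3.70175278e+01, -7.51061089e-05,
        6.63031722e-03,  1.38969924e-05]), 'position': array([274.78192342, 560.68295973, 230.09465137]), 'ee_rot': array([ 2.25923674e-01,  9.74144502e-01, -9.34737498e-04, -3.28989187e-04]), 'ft_force': array([0.15831363, 0.388183  , 0.2502626 ]), 'wrist_torque': array([ 0.03717542, -0.00536421,  0.00837957]), 'opening': 0.9991510857116236}
scene [[0.69, -0.46, 0.56, 99.53], [-0.72, -0.44, 0.53, -359.8], [0.0, -0.77, -0.64, 595.74], [0.0, 0.0, 0.0, 1.0]]
vial_box_center 0.74 [257. 261.] [463.2 157.5  23.5]
vial_box_center 0.66 [323. 297.] [481.7   2.9  23.5]
vial_box_center 0.64 [396. 241.] [693.2   1.5  23.5]
0.79 [368. 216.  53.  58.]
0.73 [294. 260.  55.  74.]
0.55 [230. 231.  59.  57.]
dock 0.9 [453. 344.] [ 570.8 -207.     0. ]
0.72 [408. 255. 133. 129.]
top [[-0.03, -0.99, 0.17, 423.73], [-1.0, 0.03, -0.02, 120.48], [0.01, -0.17, -0.99, 975.33], [0.0, 0.0, 0.0, 1.0]]
vial_box_center 0.95 [371. 289.] [482.8   9.4  23.5]
vial_box_center 0.75 [284. 300.] [466.9 174.1  23.5]
vial_box_center 0.74 [368. 184.] [686.1   5.6  23.5]
0.77 [253. 278.  66.  43.]
dock 0.91 [478. 243.] [ 568.4 -207.4    0. ]
0.96 [439. 144.  85. 112.]
```

```bash
python3 - <<'E'
import cv2,numpy as np
a=cv2.imread("pics/top.png")[120:360,220:540];cv2.imwrite("pics/tc.png",cv2.resize(a,None,fx=2.5,fy=2.5,interpolation=cv2.INTER_CUBIC))
E
```

```text
(no output)
```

View pics/scene.png

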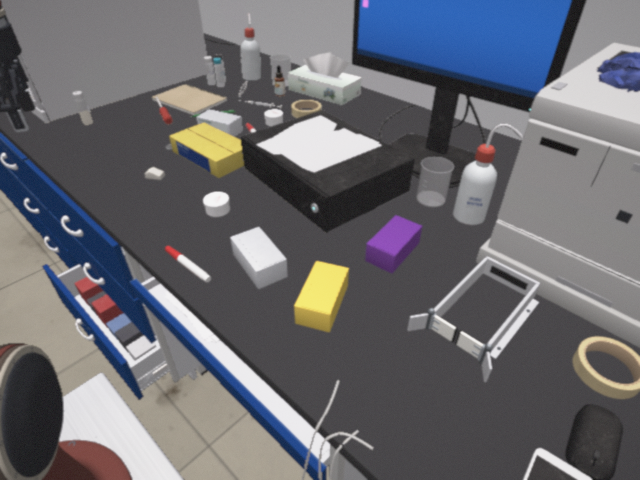

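View pics/tc.png

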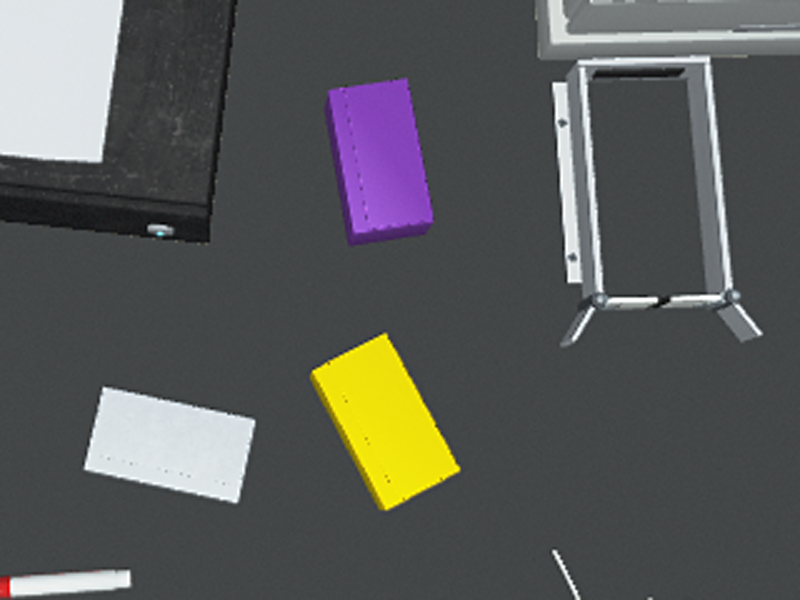

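The three same-shaped objects before the robot are the pale one (scene 257,257), yellow (323,297) and purple (396,241). There is another pale carton at far left (220,122). The pale one at (257,257), which is crop (170,445), is on the open bench and is the one meant; the crop shows it clearly. The gate hinges are at crop (599,300) and (732,296).

```bash
python3 - <<'E'
from h import *
p=optics.camera("top")
f=lambda c,z:ray(p,np.array(c)/2.5+[220,120],z)[:2]
hsv=cv2.cvtColor(p["color"],cv2.COLOR_RGB2HSV)
m=((hsv[...,2]>150)&(hsv[...,1]<50)).astype(np.uint8);
n,l,st,ce=cv2.connectedComponentsWithStats(m)
k=l[298,288];ys,xs=np.where(l==k);print(len(xs))
r=cv2.minAreaRect(np.c_[xs,ys].astype(np.float32));b=cv2.boxPoints(r)
W=np.array([ray(p,c,47)[:2] for c in b]);print("carton",W.round(1).tolist(),W.mean(0),[np.linalg.norm(W[i]-W[i-1]).round(1) for i in range(4)])
for i in range(2):
    d=W[i+1]-W[i];print(np.degrees(np.arctan2(d[1],d[0])))
L,R=f((599,300),38),f((732,296),38);print("hinges",L,R,(L+R)/2,np.linalg.norm(L-R))
d=L-R;print("gate yaw",np.degrees(np.arctan2(-d[0],d[1])))
bl,br=f((580,65),40),f((712,60),40);print("back",bl,br);d=(bl+br)/2-(L+R)/2;print(np.linalg.norm(d),"yaw",np.degrees(np.arctan2(d[1],d[0])))
E
```

```text
2142
carton [[454.4, 228.5], [514.8, 214.9], [487.2, 102.8], [427.4, 117.6]] [470.93673328 165.93553115] [np.float64(114.1), np.float64(61.9), np.float64(115.4), np.float64(61.7)]
-12.739038461509116
-103.7897594132097
hinges [ 569.44125693 -159.8458188 ] [ 569.71564192 -260.90781638] [ 569.57844943 -210.37681759] 101.06237006519362
gate yaw 0.155558603620325
back [ 754.34097919 -158.66829367] [ 755.82119988 -262.14302836]
185.50264235057216 yaw -0.00890880323518532
```

Request:
servo_tool([
  [[-35,-26.8,0,0,0],[-35,-26.8,0,0,0],[-35,-26.8,0,0,0],[-35,-26.8,0,0,0],[-35,-26.8,0,0,0],[-35,-26.8,0,0,0],[-35,-26.8,0,0,0],[-35,-26.8,0,0,0],[-35,-26.8,0,0,0],[-35,-26.8,0,0,0]],
])

```text
clock: 1.8
position: [471.9, 165.1, 231.6]
ee_rot: [0.226, 0.974, 0.0, 0.0]
ft_force: [0.8, 0.6, 0.2]
opening: 0.999
```

Request:
servo_tool([
  [[0,0,5,0.168,0],[0,0,5,0.168,0],[0,0,5,0.168,0],[0,0,5,0.168,0],[0,0,5,0.168,0],[0,0,5,0.168,0],[0,0,10,0.168,0],[0,0,10,0.168,0],[0,0,0,0,0],[0,0,0,0,0]],
])

```text
clock: 3.05
position: [471.6, 166.5, 181.8]
ee_rot: [0.783, 0.623, 0.0, 0.0]
ft_force: [-0.3, 0.3, -0.8]
opening: 0.999
```

```bash
cat >> h.py <<'E'
def tool():
    from scipy.spatial.transform import Rotation as R
    s=sensors.state();M=R.from_quat(s["ee_rot"]).as_matrix()
    print("t",round(s["clock"],2),"pos",s["position"].round(1),"yaw of tool y",np.degrees(np.arctan2(M[1,1],M[0,1])).round(2),"F",s["ft_force"].round(1),"open",round(s["opening"],3),"j",s["joint_positions"].round(2))
    return s,M
E
python3 - <<'E'
from h import *
s,M=tool()
p=optics.camera("wrist");save(p,"w1.png")
for r in optics.landmark_of("vial_box_center",p)[:3]:
    uv=np.array(r["xy"])*[640,480];print(r["confidence"],uv,ray(p,uv,23.5))
hsv=cv2.cvtColor(p["color"],cv2.COLOR_RGB2HSV)
m=((hsv[...,2]>150)&(hsv[...,1]<50)).astype(np.uint8)
n,l,st,ce=cv2.connectedComponentsWithStats(m)
c=proj(p,[471,166,47]).astype(int);print(c)
k=l[c[1],c[0]];ys,xs=np.where(l==k);b=cv2.boxPoints(cv2.minAreaRect(np.c_[xs,ys].astype(np.float32)))
print(k,len(xs),b.round());W=np.array([ray(p,q,47)[:2] for q in b]);print(W.round(1).tolist(),W.mean(0))
E
```

```text
t 3.05 pos [471.6 166.5 181.8] yaw of tool y -12.99 F [-0.3  0.3 -0.8] open 0.999 j [ 0.19 -0.22  1.95  0.    1.41  0.42]
0.89 [377.024 398.208] [485.73858569   6.81386985  23.5       ]
0.89 [617.984 354.624] [685.46362771   3.84680736  23.5       ]
0.77 [318.592 222.192] [471.91124247 167.59520812  23.5       ]
[317 232]
17 14829 [[273. 307.]
 [273. 144.]
 [368. 144.]
 [368. 307.]]
[[426.7, 119.1], [456.2, 230.4], [515.8, 216.6], [493.9, 103.5]] [473.13098317 167.40874399]
```

View pics/w1.png

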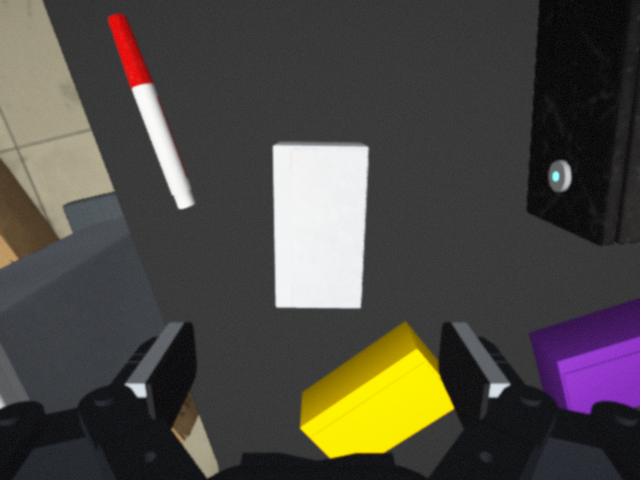

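The wrist view shows the carton top at (275–368, 146–307), square to the fingers and centred. Descending to grip.

Request:
servo_tool([
  [[0,0,40,0,0],[0,0,40,0,0],[0,0,40,0,0],[0,0,30,0,0],[0,0,15,0,0],[0,0,10,0,0],[0,0,0,0,0],[0,0,0,0,1],[0,0,0,0,1],[0,0,0,0,1]],
])

```text
clock: 4.4
position: [472.8, 166.8, 7.9]
ee_rot: [0.783, 0.622, 0.001, 0.001]
ft_force: [0.7, -0.7, 5.2]
opening: 0.716
```

Request:
servo_tool([
  [[0,0,0,0,1],[0,0,0,0,1],[0,0,0,0,1],[0,0,0,0,1]],
])

```text
clock: 4.9
position: [472.8, 166.8, 7.8]
ee_rot: [0.783, 0.622, 0.001, 0.001]
ft_force: [0.4, -0.2, 6.4]
opening: 0.718
```

Request:
servo_tool([
  [[0,0,-30,0,1],[0,0,-40,0,1],[0,0,-30,0.168,1],[0,0,0,0.168,1],[0,0,0,0.168,1],[0,0,0,0.168,1],[0,0,0,0.168,1],[0,0,0,0.168,1],[0,0,0,0.168,1],[0,0,0,0.168,1]],
])

```text
clock: 6.15
position: [470.6, 166.3, 105.4]
ee_rot: [1.0, -0.004, -0.001, 0.0]
ft_force: [0.5, 0.1, -1.0]
opening: 0.719
```

Request:
servo_tool([
  [[2,25,0,0,1],[2,47,0,0,1],[2,47,0,0,1],[2,47,0,0,1],[2,47,0,0,1],[2,47,0,0,1],[2,47,0,0,1],[2,47,0,0,1],[0,22,0,0,1],[0,0,0,0,1]],
])

```text
clock: 7.4
position: [486.1, -210.2, 105.8]
ee_rot: [1.0, -0.002, -0.0, -0.0]
ft_force: [-0.0, -0.5, -1.4]
opening: 0.718
```

```bash
python3 - <<'E'
from h import *
s,M=tool()
for c in ["wrist","top"]:
    p=optics.camera(c);save(p,c+"2.png")
    for r in optics.landmark_of("dock",p)[:2]:
        uv=np.array(r["xy"])*[640,480];print(c,r["confidence"],uv,ray(p,uv,0))
    if c=="wrist":
        for X in [[569,-159,38],[569,-259,38],[755,-160,40],[755,-260,40]]: print(X,proj(p,X).round())
E
```

```text
t 7.4 pos [ 486.1 -210.2  105.8] yaw of tool y -90.24 F [-0.  -0.5 -1.4] open 0.718 j [-0.55 -0.06  1.94  0.    1.26  1.03]
wrist 0.82 [312.128  97.776] [ 570.8562593  -207.56941132    0.        ]
wrist 0.21 [319.296 346.704] [ 413.33250041 -211.05114993    0.        ]
[569, -159, 38] [209.  99.]
[569, -259, 38] [420.  98.]
[755, -160, 40] [ 164. -488.]
[755, -260, 40] [ 462. -491.]
top 0.67 [475.392 242.688] [ 569.1595312  -201.86712989    0.        ]
```

View pics/wrist2.png

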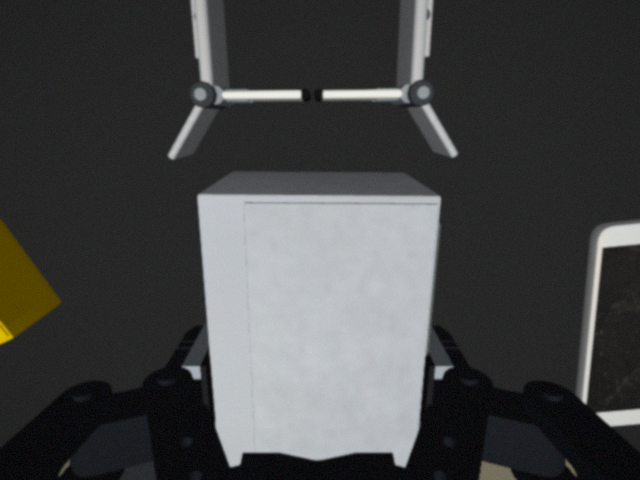

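The wrist view shows the gate hinges at (204,95) and (420,92), so the gate's middle is at column 312. The carton is centred at column 320, so I shift about 1.5 mm left, lower it, and nose it into the gate.

Request:
servo_tool([
  [[0,-1.5,30,0,1],[0,0,30,0,1],[0,0,25,0,1],[0,0,9,0,1],[0,0,3,0,1],[0,0,0,0,1],[10,0,0,0,1],[10,0,0,0,1],[9,0,0,0,1],[9,0,0,0,1]],
])

```text
clock: 8.85
position: [523.8, -207.9, 8.7]
ee_rot: [1.0, -0.001, -0.002, -0.0]
ft_force: [-5.2, 0.4, -1.4]
opening: 0.715
```

Request:
servo_tool([
  [[0,0,0,0,1],[0,0,0,0,0.0],[0,0,0,0,0.0],[0,0,0,0,0.0],[0,0,0,0,0.0],[0,0,0,0,0.0]],
])

```text
clock: 9.6
position: [524.7, -208.2, 9.4]
ee_rot: [1.0, -0.001, 0.0, 0.0]
ft_force: [-0.2, -0.6, 0.4]
opening: 1.001
```

```bash
python3 - <<'E'
from h import *
s,M=tool()
E
```

```text
t 9.6 pos [ 524.7 -208.2    9.4] yaw of tool y -90.13 F [-0.2 -0.6  0.4] open 1.001 j [-0.51  0.15  1.9   0.    1.08  1.06]
```

Request:
servo_tool([
  [[-15,0,0,0,0],[-25,0,0,0,0],[-25,0,0,0,0],[-20,0,0,0,0],[0,0,0,0,0.7],[0,0,0,0,0.7],[0,0,0,0,0.7],[0,0,0,0,0.7]],
])

```text
clock: 10.6
position: [440.1, -208.0, 9.4]
ee_rot: [1.0, -0.001, 0.0, 0.0]
ft_force: [0.2, -0.7, -0.4]
opening: 0.298
```

```bash
python3 - <<'E'
from h import *
s,M=tool()
p=optics.camera("wrist");save(p,"w3.png")
E
```

```text
t 10.6 pos [ 440.1 -208.     9.4] yaw of tool y -90.1 F [ 0.2 -0.7 -0.4] open 0.298 j [-0.59 -0.02  2.09  0.    1.07  0.98]
```

View pics/w3.png

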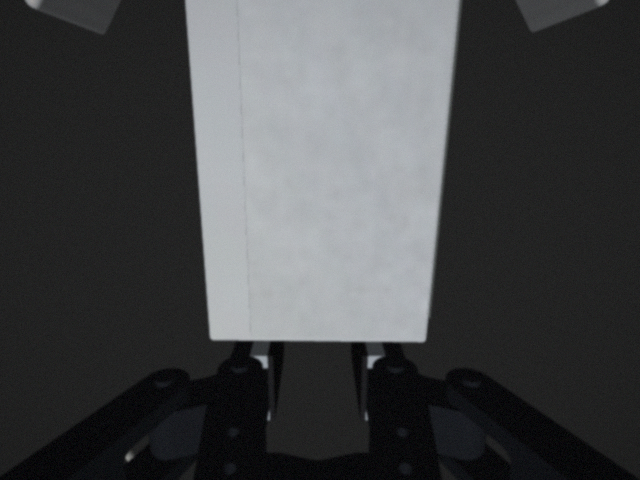

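The carton is straight in the mouth (rear edge at columns 210–428, row 340), and the fingers are behind it and centred. Pushing.

Request:
servo_tool([
  [[8,0,0,0,0.7],[8,0,0,0,0.7],[10,0,0,0,0.7],[10,0,0,0,0.7],[10,0,0,0,0.7],[10,0,0,0,0.7],[10,0,0,0,0.7],[10,0,0,0,0.7],[10,0,0,0,0.7],[4,0,0,0,0.7]],
])

```text
clock: 11.9
position: [530.3, -208.2, 9.4]
ee_rot: [1.0, -0.001, 0.0, 0.0]
ft_force: [-2.1, -0.0, -1.3]
opening: 0.299
```

```bash
python3 - <<'E'
from h import *
s,M=tool()
a=optics.camera("top");b=optics.camera("scene")
z=lambda p,x,y:cv2.resize(p["color"][y:y+150,x:x+150],(400,400),interpolation=cv2.INTER_CUBIC)
save({"color":np.hstack([z(a,400,130),z(b,400,240)])},"mid.png")
E
```

```text
t 11.9 pos [ 530.3 -208.2    9.4] yaw of tool y -90.11 F [-2.1 -0.  -1.3] open 0.299 j [-0.5   0.17  1.89  0.    1.08  1.07]
```

View pics/mid.png

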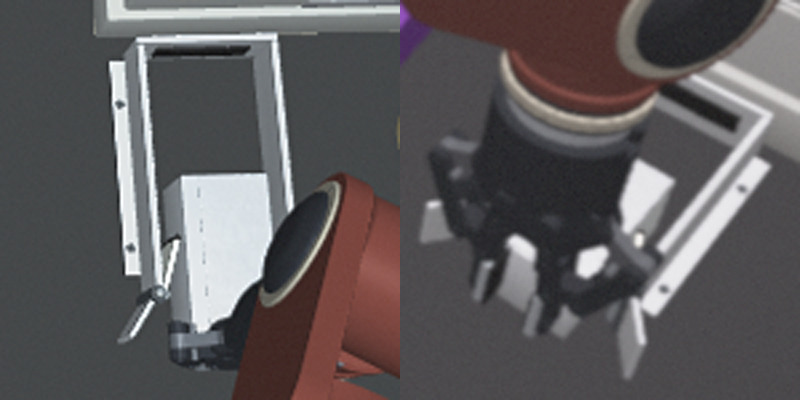

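The carton lies in the gateway with the left leaf held open, and it looks straight. I raise the fingers a little to clear the hinge tops and push on.

Request:
servo_tool([
  [[0,0,-6,0,0.7],[8,0,0,0,0.7],[10,0,0,0,0.7],[10,0,0,0,0.7],[10,0,0,0,0.7],[10,0,0,0,0.7],[8,0,0,0,0.7],[6,0,0,0,0.7],[0,0,0,0,0.7]],
])

```text
clock: 13.12
position: [592.4, -208.3, 15.3]
ee_rot: [1.0, -0.001, 0.001, 0.0]
ft_force: [-0.8, -0.3, -0.4]
opening: 0.302
```

```bash
python3 - <<'E'
from h import *
s,M=tool()
a=optics.camera("top");b=optics.camera("wrist")
z=lambda p,x,y:cv2.resize(p["color"][y:y+150,x:x+150],(400,400),interpolation=cv2.INTER_CUBIC)
save({"color":np.hstack([z(a,400,130),cv2.resize(b["color"],(533,400))[:,66:466]])},"mid2.png")
E
```

```text
t 13.12 pos [ 592.4 -208.3   15.3] yaw of tool y -90.12 F [-0.8 -0.3 -0.4] open 0.302 j [-0.46  0.28  1.75  0.    1.12  1.12]
```

View pics/mid2.png

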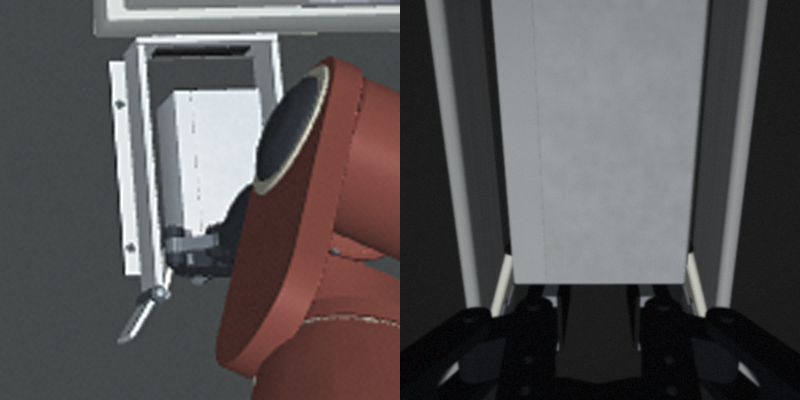

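The wrist view shows the carton centred between the walls, with both leaves held open along its sides near the rear. Last 26 mm, then back off slightly and lift out.

Request:
servo_tool([
  [[6,0,0,0,0.7],[8,0,0,0,0.7],[8,0,0,0,0.7],[4,0,0,0,0.7],[0,0,0,0,0.7],[-2,0,0,0,0.7],[0,0,-8,0,0.7],[0,0,-10,0,0.7],[0,0,-15,0,0.7]],
])

```text
clock: 14.35
position: [615.3, -208.3, 49.1]
ee_rot: [1.0, -0.001, -0.0, -0.0]
ft_force: [0.1, -0.1, 0.8]
opening: 0.302
```

Request:
servo_tool([
  [[0,0,-20,0,0.7],[0,0,-30,0,0.7],[-20,0,-40,0,0.7],[-40,0,-30,0,0.7],[-40,0,0,0,0.7],[-40,0,0,0,0.7],[0,0,0,0,0.7]],
])

```text
clock: 15.22
position: [474.0, -208.0, 169.6]
ee_rot: [1.0, -0.002, 0.001, 0.0]
ft_force: [0.5, 0.6, 0.2]
opening: 0.3
```

```bash
python3 - <<'E'
from h import *
s,M=tool()
a=optics.camera("top");b=optics.camera("wrist")
z=lambda p,x,y:cv2.resize(p["color"][y:y+150,x:x+150],(400,400),interpolation=cv2.INTER_CUBIC)
save({"color":np.hstack([z(a,400,130),cv2.resize(b["color"],(533,400))[:,66:466]])},"end.png")
for p in (a,b):
    for t,zz in (("vial_box_center",23.5),("dock",0)):
        for r in optics.landmark_of(t,p)[:4]:
            print(t,r["confidence"],ray(p,np.array(r["xy"])*[640,480],zz).round(1))
E
```

```text
t 15.22 pos [ 474.  -208.   169.6] yaw of tool y -90.21 F [0.5 0.6 0.2] open 0.3 j [-0.56 -0.16  1.92 -0.    1.38  1.02]
vial_box_center 0.91 [480.6   6.4  23.5]
vial_box_center 0.63 [ 6.87e+02 -3.00e-01  2.35e+01]
vial_box_center 0.58 [ 681.2 -206.8   23.5]
dock 0.61 [ 561.8 -202.3    0. ]
vial_box_center 0.71 [483.3  10.   23.5]
dock 0.97 [ 571.8 -208.9    0. ]
```

View pics/end.png

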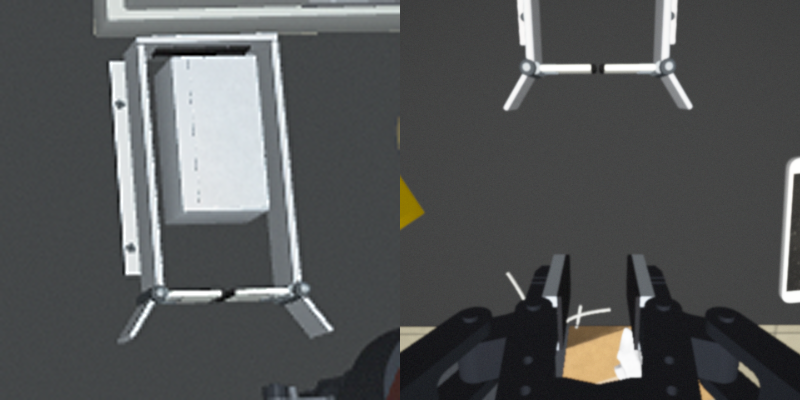

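The carton lies flat inside at dock x of about 112–118 mm, near the centre line. Both leaves are shut in line (left panel about (160–298, 293)), and the gripper is clear.

```bash
python3 -c "
from h import *
print(ticket.job_done())"
```

```text
the job is handed in; nothing more can be done
None
```

The pale carton is in the intake dock. I gripped it across its width, set it down in front of the gate and nosed it in. I then pushed its rear end straight through with part-closed fingers, lifted the fingers out and handed in at about 15 s.

**Last checks:**
- **Carton:** it lies flat and straight at about (681, -207), roughly 112 mm past the gate line and about 1–2 mm off the centre line. Finger travel suggests 117 mm instead; both are within the 95–160 mm range.
- **Leaves:** both look shut in the top and wrist views. While the carton was passing through, both were held open along its sides.
- **Forces:** readings stayed under about 7 N, and the gripper ended clear of everything.

**Disagreements:** the top camera's dock estimate scattered by several millimetres once the arm was partly in view. I relied on the close wrist view instead. No check failed.

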